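# Push the last nail of a drawer bottom home with a nail pusher

## Robot

A 6-joint arm with a two-finger parallel gripper is mounted at the origin on the work surface. World frame = base frame: x ahead of the robot, y to its left, z up, the work surface at z = 0. Lengths are in m, angles in rad, forces in N, time in s.
With the tool pointing down it reaches from about 0.325 to 0.9 m from the base axis. Payload 6.1 kg.
Tool frame: the origin (TCP) lies at the very end of the fingers, on their centre line; the grasp point (between the pads) lies 19 mm behind it; z points along the fingers, y is the line along which they close (so a half turn about z gives the same grasp; the last joint's range is limited). The gripper opens to 85 mm and grips with 20 to 120 N. Pads are 22 mm wide; open, the fingers measure 114 mm over their backs; the gripper's body (76 mm by 85 mm) begins 54 mm behind the grasp point. The pads swing forward as they close: fully open they stand 13 mm farther back than shut.
Start: joints at [1.197, 0.22, 1.526, -0, 1.395, -0.126], TCP at [0.153, 0.606, 0.231] pointing down, gripper open.
Joint ranges: [-2.98, 2.98], [-0.91, 2.08], [0.09, 2.57], [-1.24, 4.39], [0.2, 2.65], [-2.68, 2.68]. Speed limits (rad/s): [2.57, 2.57, 3.01, 3.14, 3.14, 3.14].

## Interface

Orientations are given as a unit quaternion [x, y, z, w].
In Python, from cell import r, cams, workorder gives the robot as it stands.
- The arm moves only by the tool step_arm, never from a script. Its argument "commands" is a list that holds one entry, the list of rows, each a list of 4 numbers: the shift along the tool's x, y, z in mm, then the turn about the tool's z in rad. In form: [[[tx, ty, tz, spin], ...]]. A call has 1 to 12 rows; each row is the pose to reach, as a shift and turn from the pose commanded when the call began, along the tool's axes at that moment; what a row does not reach only later rows make up. A row lasts 1/8 s, in which the tool goes at most 62.5 mm and 10.7 degrees, less where a joint would pass 70% of its speed; a pose out of reach is approached as far as the arm can. A call with a gripper value outside its range is refused whole. "hand" is the finger opening in mm, from 0 to 85.4, set as the call begins (left out, the last holds). The fingers move at their own pace and stop on an object; "squeeze" is the grip in N (left out, the last holds). Time passes only in rows, so rows that repeat a pose let the fingers close. It gives the time, the measured TCP pose, the force, the opening and the grip force at its end, in the units of the state.
- r.state(): the state, without advancing time (a new reading comes with each control period).
- cams.get_image(name): name is "scene" or "top" or "wrist"; returns a dict with "color" (480x640x3 uint8, blue, green, red), "fx", "fy", "cx", "cy" (pixels), "R" (3x3) and "t" (3): a world point X has camera coordinates R X + t; the wrist camera has in their place "hand_eye" (4x4, takes a point from camera to tool coordinates, whose origin is the TCP and whose axes are the flange's). Camera axes: x right, y down, z forward; pixel columns grow to the right and rows downward; lengths in m; the calibration is good to about 2 mm. A picture is of the moment at which its call begins: read the wrist's pose just before it. There is no depth.
- workorder.finish_job(): hands the job in; it is judged then, once.
The state is a dict: "clock": time; "qpos": joint angles; "joint_vel": joint speeds; "effort": joint torques, N m; "position": TCP position; "tool_rot": TCP orientation; "ft_force": force on the tool from outside, world axes, zero at the start; "ft_torque": the same for the moment, N m; "opening": finger opening in m; "finger_force": force on a finger pad.
Only numpy, scipy, OpenCV 4.12 (cv2) and the standard library are available. Lean on these libraries where they do the work, as an engineer would, in place of code of your own. Each camera call takes 0.05 s, during which the arm holds its last target. There are 200 camera calls.

## Task

One flat-headed nail in the plywood bottom of the upturned drawer still stands proud. Take the nail pusher (the tool with the sprung steel sleeve) from the tool block, set its sleeve over that nail and down onto the plywood, then press straight down, through the soft spring and on through the nail's drag, until the nail is fully home, and stop there: leaning on it any harder bruises the work. Let the sleeve spring back out, then stand the pusher gently back in the hole it came from and let go, leaving everything else as it was.

Things in the scene. Friction and masses are not known exactly. Their poses are not given: they have to be found in the camera images.
- pusher: nail pusher, 0.2 kg, standing in one of the block's holes. Round wooden handle 33 mm thick, straight from 34 to 78 mm above the origin, rounded top at 86 mm: grip it there from above at any yaw. Brass ferrule 24 mm thick from 0 to 14 mm, resting on the block. Below it the steel sleeve, down in the hole. Origin: on the axis under the ferrule, z up along the handle
- sleeve_mouth (a point): centre of the lower end of the pusher's steel sleeve (16 mm outside, about 10 mm inside diameter), 65 mm below the pusher's origin while the sleeve is out. Inside it a 7 mm thick driving rod, set firmly in the handle, ends somewhere between 34 and 48 mm below the origin: it is adjustable, differs from start to start and cannot be seen
- sleeve (a joint): how far the sleeve is pushed up into the handle: 0 sprung fully out, 0.032 m fully in. Soft spring: 1.5 N at first, 120 N/m more. Set over the nail and pressed, the sleeve gives way softly until the rod meets the nail's head (first stop); from there the nail itself is being pushed, until it is home (second stop)
- nail_head (a point): centre of the top of the proud nail's flat head, 7 mm wide and 1.5 mm thick on a 3 mm shaft; 11 to 17 mm above the plywood at the start, 1.5 mm when home. It is in one of five places along the near and side edges of the drawer bottom, about 10 mm in from the edge; the nails in the other places are already home
- nail (a joint): how far the nail has been driven: 0.001 to 0.006 m at the start, 0.016 m fully home, head tight on the plywood, where it stops hard. It stays where it is left. It resists the push with about 9 N, 1 or 2 N more when pushed at 15 mm/s
- drawer: wooden drawer upside down, fixed to the bench by a steel holdfast: 300 mm along its x, 340 mm along y, flat plywood bottom uppermost 85 mm above its origin (centre of its underside, on the bench). Drawer front along its +x side, 94 mm high; the holdfast arches over the middle of that side, 162 mm high, its foot ending at x = +60 mm. Near and side edges are free
- rack: wooden tool block fixed to the bench, 215 mm along its x, 62 mm along y, 70 mm high, with three holes 20 mm wide right through it, in a row at x = -75, 0 and +75 mm; origin centre of its underside. Pusher, bradawl and screwdriver stand in them in any order
- bradawl: bradawl standing in the tool block: slim pear-shaped wooden handle 63 mm tall above the block, 25 mm thick; origin under its ferrule, at the block's top
- screwdriver: screwdriver standing in the tool block: straight plastic handle 99 mm tall above the block, 29 mm thick; origin under its ferrule, at the block's top
- nail_tin: open round tin of nails, 64 mm wide and 26 mm high, standing on the plywood; origin centre of its underside
- hammer: cross-pein hammer lying on the bench: 300 mm handle along its x, head near x = +235 mm, 26 mm high; origin on the bench
- tape: tape measure standing on the bench, 75 x 36 x 62 mm; origin centre of its underside
- gauge: marking gauge lying on the bench: 210 mm stem along x with a fence 60 mm high; origin under the stem's middle
- chisel: bench chisel lying along x, 260 mm long, 29 mm high; origin under the handle's front end
Things that resemble listed ones, but are neither listed nor needed, are in the scene too. What is shaped like the pusher but green or red is not meant.

How it is judged:
By the outcome, as a careful person would: the job done as asked, in the order asked, and still so for the second after the job is handed in, with the robot touching nothing.
It also fails if it takes over 58 s, if anything falls off the work surface, if the arm or the gripper's body presses on something with over 40 N, if the wrist force passes 120 N, or if a joint passes its speed limit or range.

## Working session

There is one attempt and no reset: what is moved stays moved. The work goes in short steps, Python scripts to look and compute and a tool call to move; the robot and the scene stay as the last step left them, time stands still between calls to the robot, and variables do not carry over. Pictures are saved under pics/ and viewed, at most 11 in all, crops included, and the job is handed in when it is done.

Besides the shell and the picture viewer there is one more tool, called after "Call:" as name(argument=value, ...) on one line, values as JSON. step_arm: Moves the arm, as the interface text tells. Its arguments: {"type":"object","properties":{"commands":{"type":"array","items":{"type":"array","items":{"type":"array","items":{"type":"number"}}}},"hand":{"type":"number"},"squeeze":{"type":"number"}},"required":["commands"]}

```bash
mkdir -p pics; cat > h.py <<'E'
import numpy as np, cv2
from cell import r, cams, workorder
from scipy.spatial.transform import Rotation as Ro
def snap(n,f):
    s=r.state(); d=cams.get_image(n); cv2.imwrite('pics/'+f+'.png',d['color'])
    import pickle; pickle.dump((s,d),open('pics/'+f+'.pkl','wb')); return s,d
def load(f):
    import pickle; return pickle.load(open('pics/'+f+'.pkl','rb'))
def cam(s,d):
    # returns R,t world->cam
    if 'R' in d: return np.array(d['R']),np.array(d['t'])
    T=np.eye(4);T[:3,:3]=Ro.from_quat(s['tool_rot']).as_matrix();T[:3,3]=s['position']
    M=np.linalg.inv(T@np.array(d['hand_eye'])); return M[:3,:3],M[:3,3]
def ray(s,d,u,v):
    R,t=cam(s,d); return -R.T@t, R.T@np.array([(u-d['cx'])/d['fx'],(v-d['cy'])/d['fy'],1])
def atz(s,d,u,v,z):
    c,k=ray(s,d,u,v); return c+k*(z-c[2])/k[2]
def proj(s,d,X):
    R,t=cam(s,d); p=R@np.array(X)+t; return np.array([d['fx']*p[0]/p[2]+d['cx'],d['fy']*p[1]/p[2]+d['cy']])
def tri(obs):
    A=np.zeros((3,3));b=np.zeros(3)
    for s,d,u,v in obs:
        c,k=ray(s,d,u,v);k=k/np.linalg.norm(k);P=np.eye(3)-np.outer(k,k);A+=P;b+=P@c
    return np.linalg.solve(A,b)
def crop(f,u0,v0,u1,v1,k,out):
    im=cv2.imread('pics/'+f+'.png')[v0:v1,u0:u1]; cv2.imwrite('pics/'+out+'.png',cv2.resize(im,None,fx=k,fy=k,interpolation=cv2.INTER_CUBIC))
E
python3 -c "
from h import *
s,d=snap('top','top');print(s);print(d['fx'],cam(s,d))
s,d=snap('scene','scene');print(d['fx'],cam(s,d))
s,d=snap('wrist','w0')
a=cv2.imread('pics/scene.png')
"
```

```text
{'clock': 0.0, 'qpos': array([ 1.19690286e+00,  2.21231306e-01,  1.52763296e+00, -2.34721727e-06,
        1.39473118e+00, -1.26065588e-01]), 'joint_vel': array([-0.00018471,  0.00090298, -0.00069877, -0.00152924,  0.00108017,
       -0.00061685]), 'effort': array([ 5.78004692e-04, -4.96902215e+01, -3.89390945e+01, -1.59603401e-04,
        1.11319785e-02,  2.80149868e-05]), 'position': array([0.15306495, 0.6053216 , 0.23018449]), 'tool_rot': array([ 1.23596808e-01,  9.92332014e-01, -9.70558268e-04, -2.46610731e-04]), 'ft_force': array([-0.34007832,  0.04644679,  0.54793203]), 'ft_torque': array([-0.01308453,  0.00540176, -0.00578869]), 'finger_force': 0.0, 'opening': 0.08544203890612141}
510.0540580266269 (array([[-0.0049739 , -0.999952  , -0.00844171],
       [-0.99372259,  0.00588605, -0.11171738],
       [ 0.1117617 ,  0.00783305, -0.99370416]]), array([0.03390799, 0.48080046, 1.4199657 ]))
510.1732998660574 (array([[-0.76092002,  0.64869978,  0.01375912],
       [ 0.3366856 ,  0.41287935, -0.84627032],
       [-0.55465623, -0.63931153, -0.53257604]]), array([ 0.341544  , -0.10091522,  1.43336915]))
```

View pics/top.png

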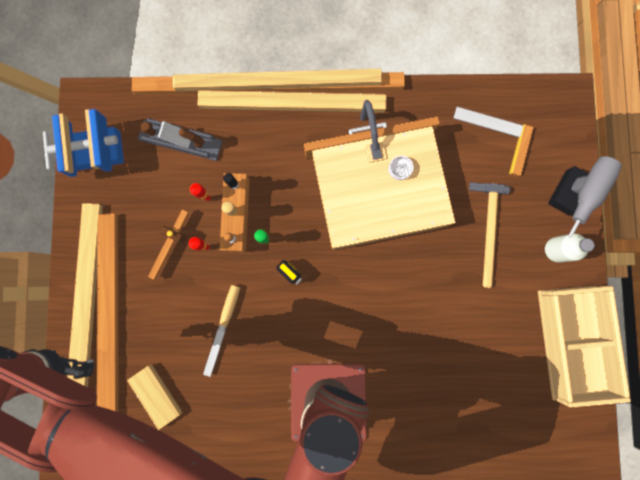

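View pics/scene.png

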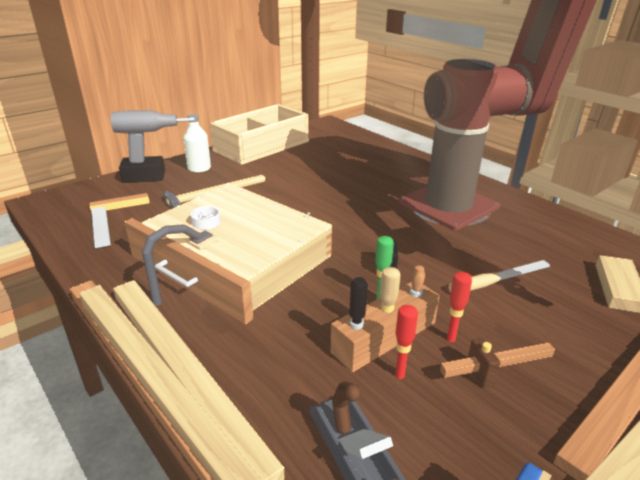

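Top view: the block is at about (234,212) and holds three tools: black (231,180), pale wood (228,208) and brown (231,238). Red lookalikes stand at (197,190) and (196,243), and a green one at (261,236). The pale one fits the pusher; I'll confirm it and look for the nail in enlarged crops.

```bash
python3 -c "
from h import *
crop('scene',320,230,480,390,3.7,'a');crop('top',180,160,280,260,3.7,'c')
crop('scene',120,180,340,320,3.6,'b');crop('top',300,110,460,255,4,'e')
a=cv2.imread('pics/b.png');a=a[:504,:792];cv2.imwrite('pics/b.png',a)
x=cv2.imread('pics/a.png');y=cv2.imread('pics/c.png');o=np.zeros((592,800,3),np.uint8);o[:,:425]=x[:,:425];o[:370,428:428+370]=y;cv2.imwrite('pics/ac.png',o)
"
```

```text
(no output)
```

View pics/ac.png

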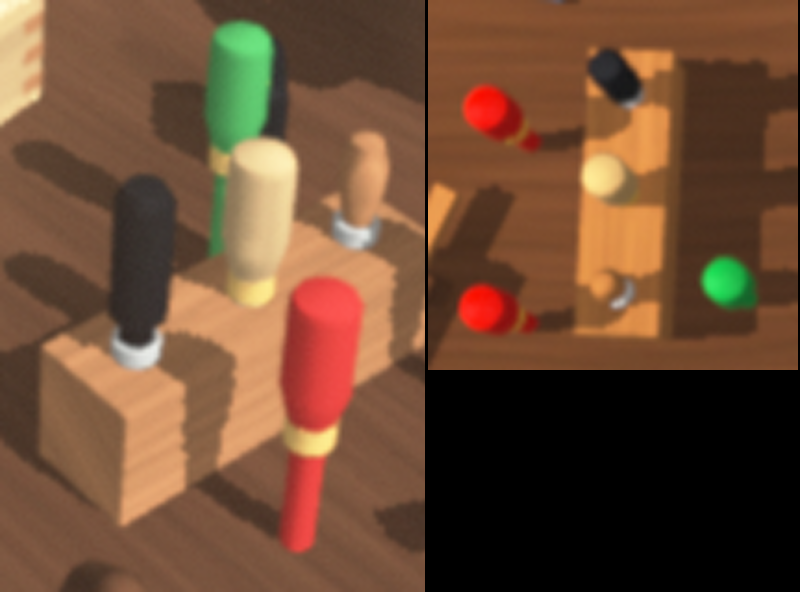

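View pics/b.png

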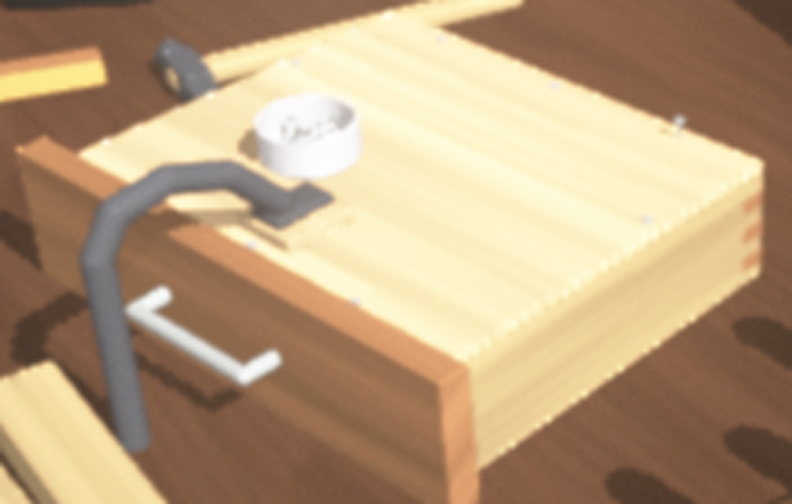

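View pics/e.png

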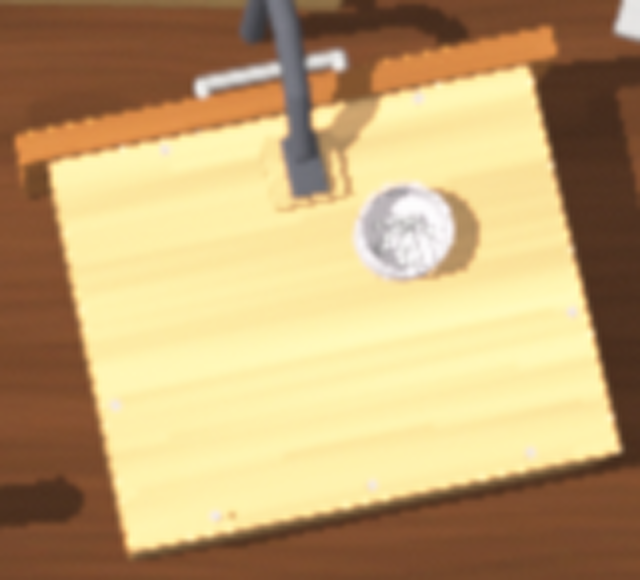

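The crops show a pale wooden handle with a brass ferrule in the middle hole (228,208), which fits the pusher. The black one is the screwdriver, the small brown one the bradawl, and the red and green ones are decoys. The proud nail is near the drawer's near-left corner: top (354,239), scene (308.6,213.6), with a clear standing shadow.

```bash
python3 -c "
from h import *
T=load('top');S=load('scene')
print('pusher',atz(*T,228.1,207.8,.156),tri([(*T,228.1,207.8),(*S,391.6,270.5)]))
print('nail',atz(*T,354.2,239,.099),tri([(*T,354.2,239),(*S,308.6,213.6)]))
f=lambda u,v:atz(*T,180+(u-428)/3.7,160+v/3.7,.07)
P=[f(588,48),f(676,50),f(576,333),f(663,337)];print(np.round(P,3), np.mean(P,0),np.linalg.norm(P[0]-P[2]),np.linalg.norm(P[0]-P[1]))
for n,(u,v,z) in dict(red1=(488,110,.12),red2=(485,308,.12),green=(727,282,.12)).items(): print(n,atz(*T,180+(u-428)/3.7,160+v/3.7,z))
g=lambda u,v:atz(*T,300+u/4,110+v/4,.085)
Q=[g(130,553),g(621,451),g(50,160),g(530,65)];print(np.round(Q,3))
s,d=load('w0');print(d['fx'],np.round(d['hand_eye'],3),Ro.from_quat(s['tool_rot']).as_matrix().round(3))
"
```

```text
pusher [0.52152484 0.25989353 0.156     ] [0.522272   0.26009637 0.15305833]
nail [ 0.44344459 -0.07024133  0.099     ] [ 0.44396897 -0.07067191  0.09631495]
[[0.633 0.291 0.07 ]
 [0.631 0.224 0.07 ]
 [0.418 0.296 0.07 ]
 [0.415 0.232 0.07 ]] [0.524199   0.26066324 0.07      ] 0.21533561272149293 0.06649967609471773
red1 [0.57662002 0.35283762 0.12      ]
red2 [0.43266193 0.35190427 0.12      ]
green [0.4503672  0.17852712 0.12      ]
[[ 0.42  -0.012  0.085]
 [ 0.488 -0.346  0.085]
 [ 0.693  0.041  0.085]
 [ 0.758 -0.293  0.085]]
431.19000904721275 [[-0.001 -0.961 -0.276  0.069]
 [ 1.    -0.001 -0.001 -0.001]
 [ 0.    -0.276  0.961 -0.144]
 [ 0.     0.     0.     1.   ]] [[-0.969  0.245 -0.001]
 [ 0.245  0.969 -0.002]
 [ 0.    -0.002 -1.   ]]
```

Call:
step_arm(commands=[[[-20,-11,-15,-0.02],[-70,-39,-30,-0.06],[-125,-69,-40,-0.1],[-180,-100,-40,-0.14],[-235,-130,-40,-0.18],[-290,-160,-40,-0.22],[-345,-191,-40,-0.25],[-395,-218,-40,-0.25],[-430,-238,-40,-0.25],[-442,-244,-40,-0.25],[-442,-244,-40,-0.25],[-442,-244,-40,-0.25]]])

```text
clock: 1.65
position: [0.521, 0.262, 0.2712]
tool_rot: [-0.002, 1.0, 0.0, -0.0]
ft_force: [-0.1, 0.1, 1.1]
opening: 0.0853
finger_force: 0.0
```

```bash
python3 -c "
from h import *
s,d=snap('wrist','w1');print(s['position'],s['clock'],s['ft_force'],s['qpos'],Ro.from_quat(s['tool_rot']).as_matrix().round(3))
for z in(.156,.07): print(proj(s,d,[.522,.26,z]))
"
```

```text
[0.52098271 0.26203998 0.27117383] 1.65 [-0.09847235  0.08646499  1.12814822] [ 3.30523442e-01  9.75663176e-02  1.58965778e+00  5.35649512e-04
  1.45489076e+00 -1.24386268e+00] [[-1.    -0.004 -0.001]
 [-0.004  1.     0.   ]
 [ 0.001  0.    -1.   ]]
[318.29946247 233.76387289]
[318.64323192 206.06956801]
```

View pics/w1.png

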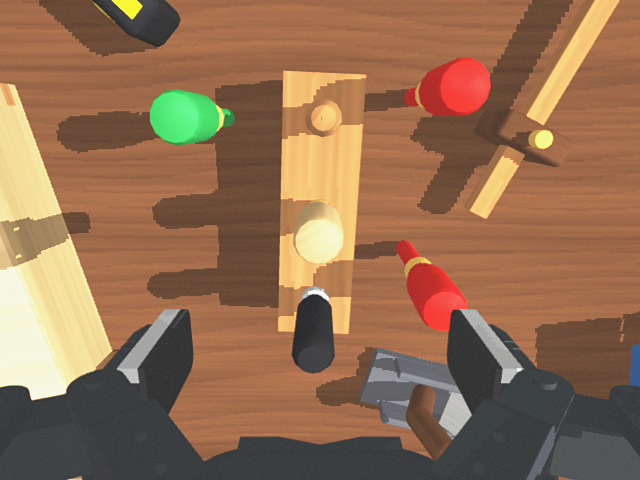

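The pusher's top centre is at about (319,238), so it stands at about (0.5245, 0.2605), in agreement with the block's middle. I'll descend onto it.

Call:
step_arm(commands=[[[-2,-1,15,0],[-3.5,-1.5,40,0],[-3.5,-1.5,65,0],[-3.5,-1.5,90,0],[-3.5,-1.5,115,0],[-3.5,-1.5,138,0],[-3.5,-1.5,155,0],[-3.5,-1.5,163,0],[-3.5,-1.5,163,0],[-3.5,-1.5,163,0]]])

```text
clock: 2.95
position: [0.5261, 0.2597, 0.1093]
tool_rot: [-0.001, 1.0, 0.0, 0.001]
ft_force: [0.2, -0.3, 0.7]
opening: 0.0849
finger_force: 0.0
```

Call:
step_arm(commands=[[[0,0,0,0],[0,0,0,0],[0,0,0,0],[0,0,0,0],[0,0,0,0],[0,0,0,0],[0,0,0,0],[0,0,0,0]]], hand=0, squeeze=70)

```text
clock: 3.95
position: [0.5258, 0.2596, 0.1088]
tool_rot: [-0.001, 1.0, 0.0, 0.0]
ft_force: [-1.6, -0.3, 5.2]
opening: 0.0318
finger_force: 68.8
```

Call:
step_arm(commands=[[[0,0,-3,0],[0,0,-10,0],[0,0,-22,0],[0,0,-36,0],[0,0,-52,0],[0,0,-72,0],[0,0,-95,0],[0,0,-120,0],[0,0,-145,0],[0,0,-168,0],[0,0,-182,0],[0,0,-190,0]]])

```text
clock: 5.45
position: [0.5256, 0.2595, 0.2996]
tool_rot: [-0.001, 1.0, 0.0, 0.001]
ft_force: [0.6, 0.0, -2.6]
opening: 0.0316
finger_force: 69.1
```

Call:
step_arm(commands=[[[4,-10,0,0],[12,-40,0,0],[22,-80,0,0],[32,-125,0,0],[43,-170,5,0],[54,-215,12,0],[65,-258,22,0],[74,-292,32,0],[80,-316,38,0],[82,-330,40,0],[82,-330,40,0],[82,-330,40,0]]])

```text
clock: 6.95
position: [0.4444, -0.0701, 0.2584]
tool_rot: [-0.001, 1.0, 0.0, 0.0]
ft_force: [0.4, -0.4, -2.9]
opening: 0.0313
finger_force: 69.5
```

```bash
python3 -c "
from h import *
s,d=snap('wrist','w2');p=s['position'];print(p,s['ft_force'],Ro.from_quat(s['tool_rot']).as_matrix().round(4))
R=Ro.from_quat(s['tool_rot']).as_matrix()
print(proj(s,d,p+R@[0,0,.104]),proj(s,d,[.444,-.0707,.098]),proj(s,d,[.444,-.0707,.085]))
crop('w2',210,110,410,260,4,'w2c')
"
```

```text
[ 0.44435763 -0.07014387  0.25839986] [ 0.39562146 -0.35741884 -2.94165345] [[-1.0e+00 -2.6e-03  2.0e-04]
 [-2.6e-03  1.0e+00  4.0e-04]
 [-2.0e-04  4.0e-04 -1.0e+00]]
[321.71610063 236.92120407] [320.53758671 215.33669538] [320.50589765 211.49664348]
```

View pics/w2c.png

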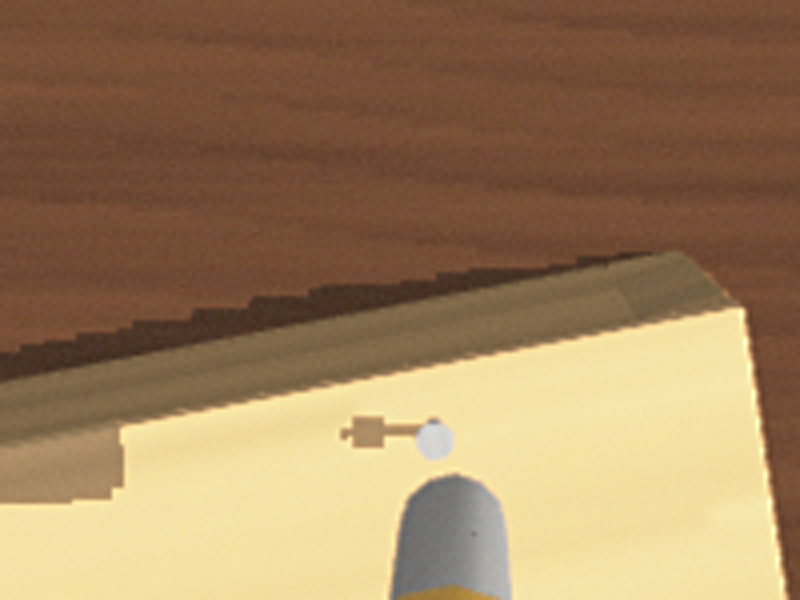

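The crop shows the nail head at (318.75,219.5) and the sleeve's end at u≈323.5. I'll lower beside the nail, set off along +x so the head stays visible, and measure again close up.

Call:
step_arm(commands=[[[-4,-1,3,0],[-10,-2,10,0],[-15,-3,20,0],[-18,-3,30,0],[-18,-3,38,0],[-18,-3,41,0],[-18,-3,41,0],[-18,-3,41,0],[-18,-3,41,0]]])

```text
clock: 8.12
position: [0.4624, -0.0738, 0.2178]
tool_rot: [-0.001, 1.0, -0.0, 0.0]
ft_force: [0.7, 0.6, -3.0]
opening: 0.0315
finger_force: 69.5
```

```bash
python3 -c "
from h import *
s,d=snap('wrist','w3');p=s['position'];print(p,s['ft_force'],d['cx'],d['cy'])
R=Ro.from_quat(s['tool_rot']).as_matrix()
print(proj(s,d,p+R@[0,0,.104]),proj(s,d,[.444,-.0707,.098]))
crop('w3',260,160,380,250,6.6,'w3c')
"
```

```text
[ 0.46238972 -0.07379494  0.21776975] [ 0.72835     0.61273487 -3.02697166] 319.60857144905555 239.63420248259953
[321.7175425  236.91963178] [326.74842988 201.37593598]
```

View pics/w3c.png

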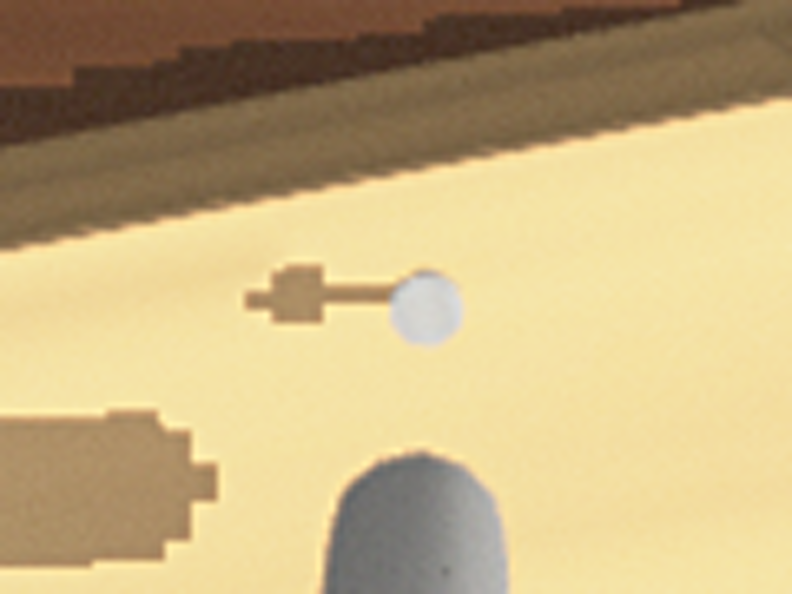

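```bash
cat > m.py <<'E'
from h import *
from scipy.optimize import least_squares
s,d=load('w3'); im=d['color'].astype(int); HE=np.array(d['hand_eye'])
sat=im.max(2)-im.min(2)
mask=((sat<40)).astype(np.uint8)
def comp(u,v):
    n,l=cv2.connectedComponents(mask); return l==l[v,u]
nl=comp(324,207); ys,xs=np.nonzero(nl); print('nail',xs.mean(),ys.mean(),len(xs),xs.max()-xs.min()+1,ys.max()-ys.min()+1)
sl=comp(323,240); rim=[]
for u in range(313,335):
    v=np.nonzero(sl[:,u])[0].min(); rim.append((u,v-.5))
rim=np.array(rim); print(rim.T)
def back(uv,z): # to tool plane z
    k=HE[:3,:3]@np.array([(uv[0]-d['cx'])/d['fx'],(uv[1]-d['cy'])/d['fy'],1]);c=HE[:3,3];return (c+k*(z-c[2])/k[2])[:2]
for zm in(.102,.104,.106):
    P=np.array([back(q,zm) for q in rim])
    o=least_squares(lambda c:np.hypot(*(P-c).T)-.008,[0,0]);print(zm,'mouth',o.x*1e3,np.abs(o.fun).max()*1e3)
for zn in(.096,.099,.102):
    print(zn,'nail',1e3*back((xs.mean(),ys.mean()),s['position'][2]-zn))
E
python3 m.py
```

```text
nail 324.03061224489795 206.37755102040816 98 11 11
[[313.  314.  315.  316.  317.  318.  319.  320.  321.  322.  323.  324.
  325.  326.  327.  328.  329.  330.  331.  332.  333.  334. ]
 [232.5 232.5 231.5 230.5 229.5 229.5 229.5 229.5 228.5 228.5 228.5 228.5
  228.5 229.5 229.5 229.5 229.5 230.5 231.5 232.5 233.5 234.5]]
0.102 mouth [-2.39878078  0.66106901] 0.32553738883221545
0.104 mouth [-2.910348    0.68008641] 0.32512988827518124
0.106 mouth [-3.4218134  0.6991061] 0.3277019315975844
0.096 nail [14.90833326  1.51504131]
0.099 nail [15.52471463  1.48627963]
0.102 nail [16.141096    1.45751795]
```

Call:
step_arm(commands=[[[4,0.2,0,0],[10,0.5,0,0],[15,0.8,0,0],[18.2,0.8,0,0],[18.2,0.8,0,0],[18.2,0.8,0,0],[18.2,0.8,4,0],[18.2,0.8,8,0]]])

```text
clock: 9.18
position: [0.444, -0.0729, 0.2089]
tool_rot: [-0.001, 1.0, 0.0, -0.0]
ft_force: [0.5, 0.1, -1.2]
opening: 0.0314
finger_force: 69.5
```

Call:
step_arm(commands=[[[0,0,2,0],[0,0,4,0],[0,0,6,0],[0,0,8,0],[0,0,10,0],[0,0,12,0],[0,0,14,0],[0,0,16,0],[0,0,18,0],[0,0,18,0],[0,0,18,0]]])

```text
clock: 10.55
position: [0.444, -0.0729, 0.1913]
tool_rot: [-0.001, 1.0, -0.0, 0.0]
ft_force: [0.4, 0.4, -2.6]
opening: 0.0318
finger_force: 69.5
```

No contact with the mouth 2 mm above the plywood, so the sleeve is over the nail. Now pressing.

Call:
step_arm(commands=[[[0,0,1,0],[0,0,2,0],[0,0,3,0],[0,0,4,0],[0,0,5,0],[0,0,6,0],[0,0,6,0]]])

```text
clock: 11.42
position: [0.4441, -0.0729, 0.1853]
tool_rot: [-0.001, 1.0, 0.0, 0.0]
ft_force: [0.3, 0.6, 0.5]
opening: 0.0315
finger_force: 69.6
```

Call:
step_arm(commands=[[[0,0,1,0],[0,0,2,0],[0,0,3,0]]])

```text
clock: 11.8
position: [0.444, -0.0729, 0.1823]
tool_rot: [-0.001, 1.0, 0.0, 0.0]
ft_force: [-0.3, 0.9, 0.1]
opening: 0.0316
finger_force: 69.7
```

Call:
step_arm(commands=[[[0,0,1,0],[0,0,2,0],[0,0,3,0]]])

```text
clock: 12.18
position: [0.444, -0.0729, 0.1793]
tool_rot: [-0.001, 1.0, 0.0, 0.0]
ft_force: [0.0, 1.6, 0.3]
opening: 0.0317
finger_force: 69.8
```

Call:
step_arm(commands=[[[0,0,1,0],[0,0,2,0],[0,0,3,0]]])

```text
clock: 12.55
position: [0.4442, -0.0729, 0.1766]
tool_rot: [-0.001, 1.0, 0.0, 0.0]
ft_force: [-0.0, 2.3, 6.4]
opening: 0.0318
finger_force: 70.5
```

Call:
step_arm(commands=[[[0,0,1,0],[0,0,2,0]]])

```text
clock: 12.8
position: [0.4447, -0.073, 0.1758]
tool_rot: [-0.001, 1.0, -0.0, 0.001]
ft_force: [-2.1, 2.2, 11.7]
opening: 0.0318
finger_force: 71.1
```

Call:
step_arm(commands=[[[0,0,1,0],[0,0,2,0]]])

```text
clock: 13.05
position: [0.4447, -0.073, 0.174]
tool_rot: [-0.001, 1.0, -0.0, 0.001]
ft_force: [-2.8, 1.8, 10.8]
opening: 0.0318
finger_force: 71.1
```

Call:
step_arm(commands=[[[0,0,1,0],[0,0,2,0],[0,0,3,0],[0,0,4,0],[0,0,5,0]]])

```text
clock: 13.68
position: [0.4448, -0.073, 0.1691]
tool_rot: [-0.001, 1.0, -0.0, 0.001]
ft_force: [-2.6, 3.1, 12.7]
opening: 0.0318
finger_force: 71.2
```

Call:
step_arm(commands=[[[0,0,0.8,0],[0,0,1.6,0]]])

```text
clock: 13.92
position: [0.4448, -0.073, 0.1675]
tool_rot: [-0.001, 1.0, -0.0, 0.001]
ft_force: [-3.2, 2.0, 12.3]
opening: 0.0313
finger_force: 71.2
```

Call:
step_arm(commands=[[[0,0,0.8,0]]])

```text
clock: 14.05
position: [0.4447, -0.073, 0.1667]
tool_rot: [-0.001, 1.0, -0.0, 0.001]
ft_force: [-3.3, 2.9, 11.2]
opening: 0.0314
finger_force: 71.2
```

Call:
step_arm(commands=[[[0,0,0.7,0]]])

```text
clock: 14.18
position: [0.4447, -0.073, 0.166]
tool_rot: [-0.001, 1.0, -0.0, 0.001]
ft_force: [-3.1, 2.3, 11.7]
opening: 0.0317
finger_force: 71.2
```

Call:
step_arm(commands=[[[0,0,0.7,0]]])

```text
clock: 14.3
position: [0.4448, -0.073, 0.1653]
tool_rot: [-0.001, 1.0, -0.0, 0.001]
ft_force: [-3.1, 2.3, 11.4]
opening: 0.0318
finger_force: 71.2
```

Call:
step_arm(commands=[[[0,0,0.7,0]]])

```text
clock: 14.42
position: [0.4447, -0.073, 0.1646]
tool_rot: [-0.001, 1.0, -0.0, 0.001]
ft_force: [-3.0, 2.6, 12.1]
opening: 0.0313
finger_force: 71.2
```

Call:
step_arm(commands=[[[0,0,0.6,0]]])

```text
clock: 14.55
position: [0.4448, -0.073, 0.1641]
tool_rot: [-0.001, 1.0, -0.0, 0.001]
ft_force: [-2.1, 2.8, 15.1]
opening: 0.0317
finger_force: 71.4
```

Call:
step_arm(commands=[[[0,0,0.6,0]]])

```text
clock: 14.68
position: [0.445, -0.073, 0.164]
tool_rot: [-0.001, 1.0, -0.0, 0.001]
ft_force: [-4.6, 3.6, 17.1]
opening: 0.0321
finger_force: 71.8
```

Call:
step_arm(commands=[[[0,0,0,0]]])

```text
clock: 14.8
position: [0.445, -0.0731, 0.1641]
tool_rot: [-0.001, 1.0, -0.0, 0.001]
ft_force: [-4.2, 2.9, 15.8]
opening: 0.0319
finger_force: 71.7
```

The force stays at 16 N with no motion, about 14 N of it on the nail and above its drag, so the nail is home. Now retracting.

Call:
step_arm(commands=[[[0,0,-3,0],[0,0,-7,0],[0,0,-12,0],[0,0,-18,0],[0,0,-25,0],[0,0,-33,0],[0,0,-43,0],[0,0,-55,0],[0,0,-70,0],[0,0,-82,0],[0,0,-90,0],[0,0,-90,0]]])

```text
clock: 16.3
position: [0.4444, -0.0731, 0.2524]
tool_rot: [-0.001, 1.0, -0.0, 0.001]
ft_force: [0.3, -0.7, -2.8]
opening: 0.0318
finger_force: 69.8
```

```bash
python3 -c "
from h import *
s,d=snap('wrist','w4');p=s['position'];print(p,s['ft_force'],Ro.from_quat(s['tool_rot']).as_matrix().round(4))
s,d=snap('scene','s4')
a=cv2.imread('pics/w4.png')[110:260,210:410];b=cv2.imread('pics/s4.png')[110:260,230:430]
cv2.imwrite('pics/w4c.png',cv2.resize(np.vstack([a,b]),None,fx=2,fy=2,interpolation=cv2.INTER_CUBIC))
"
```

```text
[ 0.44437795 -0.07307923  0.25240416] [ 0.26640787 -0.7447436  -2.77750453] [[-1.0e+00 -2.2e-03  1.3e-03]
 [-2.2e-03  1.0e+00 -5.0e-04]
 [-1.3e-03 -5.0e-04 -1.0e+00]]
```

View pics/w4c.png

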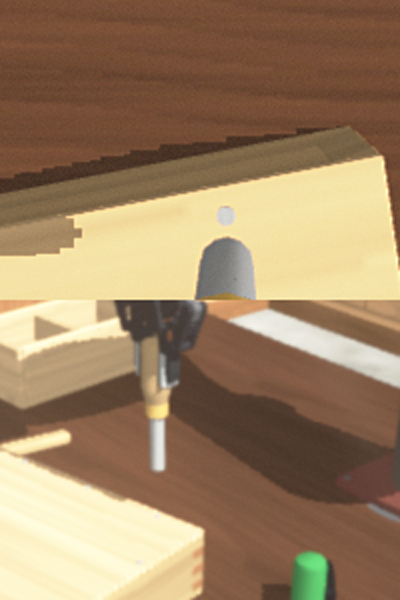

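The wrist crop shows the head flat on the plywood with no standing shadow. The sleeve has sprung out and its tip is at the same pixel as before, so the grip did not slip. Back to above the hole.

Call:
step_arm(commands=[[[0,8,-15,0],[-5,30,-35,0],[-14,65,-47,0],[-25,110,-47,0],[-37,155,-47,0],[-48,200,-47,0],[-59,245,-47,0],[-70,285,-47,0],[-77,315,-47,0],[-82,332.5,-47,0],[-82,332.5,-47,0],[-82,332.5,-47,0]]])

```text
clock: 17.9
position: [0.5251, 0.259, 0.2987]
tool_rot: [-0.001, 1.0, -0.0, -0.0]
ft_force: [0.0, -1.3, -2.7]
opening: 0.0318
finger_force: 69.9
```

Call:
step_arm(commands=[[[0,0,0,0],[0,0,0,0]]])

```text
clock: 18.15
position: [0.5253, 0.259, 0.2989]
tool_rot: [-0.001, 1.0, -0.0, 0.0]
ft_force: [0.1, -0.5, -2.9]
opening: 0.0316
finger_force: 69.9
```

```bash
python3 -c "
from h import *
s=r.state();p=s['position'];R=Ro.from_quat(s['tool_rot']).as_matrix();print(p,s['ft_force'],R.round(4)); print(1e3*R.T@(np.array([.5256,.2596,.19])-p))"
```

```text
[0.52534235 0.25899236 0.29886158] [ 0.13051986 -0.50289408 -2.9492684 ] [[-1.0e+00 -1.1e-03  3.0e-04]
 [-1.1e-03  1.0e+00 -0.0e+00]
 [-3.0e-04 -0.0e+00 -1.0e+00]]
[ -0.22200869   0.60962203 108.8616469 ]
```

Call:
step_arm(commands=[[[0,0.3,10,0],[-0.2,0.6,30,0],[-0.2,0.6,52,0],[-0.2,0.6,75,0],[-0.2,0.6,95,0],[-0.2,0.6,110,0],[-0.2,0.6,118,0],[-0.2,0.6,121,0],[-0.2,0.6,123,0],[-0.2,0.6,125,0],[-0.2,0.6,127,0],[-0.2,0.6,129,0]]])

```text
clock: 19.65
position: [0.5255, 0.2604, 0.1697]
tool_rot: [-0.001, 1.0, 0.0, 0.0]
ft_force: [0.5, -0.3, -2.5]
opening: 0.0316
finger_force: 69.9
```

Call:
step_arm(commands=[[[0,0,2,0],[0,0,4,0],[0,0,6,0],[0,0,8,0]]])

```text
clock: 20.15
position: [0.5254, 0.2604, 0.1614]
tool_rot: [-0.001, 1.0, -0.0, -0.0]
ft_force: [-1.2, -0.2, -1.7]
opening: 0.0315
finger_force: 69.9
```

Call:
step_arm(commands=[[[0,-0.7,1,0],[0,-0.7,3,0],[0,-0.7,6,0],[0,-0.7,9,0],[0,-0.7,9,0]]])

```text
clock: 20.78
position: [0.5252, 0.2596, 0.1521]
tool_rot: [-0.001, 1.0, -0.0, -0.0]
ft_force: [0.5, -0.2, -1.3]
opening: 0.0321
finger_force: 69.9
```

Call:
step_arm(commands=[[[0,0,0,0]]])

```text
clock: 20.9
position: [0.5255, 0.2597, 0.1526]
tool_rot: [-0.001, 1.0, 0.0, 0.0]
ft_force: [0.1, 0.3, -2.3]
opening: 0.0314
finger_force: 69.9
```

```bash
python3 -c "
from h import *
for i in range(4):
  s,d=snap('scene','s5');print(s['ft_force'])
crop('s5',320,220,460,370,4,'s5c')
"
```

```text
[ 0.13273127  0.30189839 -2.27996565]
[ 0.30892822 -0.07335994 -1.62725138]
[-0.36390797  0.23235963 -2.15109457]
[-0.49603507  0.29304648 -2.37007282]
```

View pics/s5c.png

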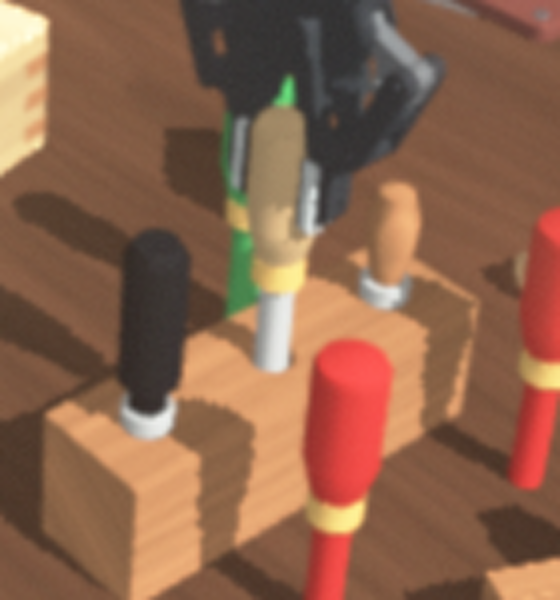

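The sleeve is going down into the middle hole, with a sliver of the hole's edge at its right (crop 290,360). The force still equals the weight, so the spring isn't pressed. On down.

Call:
step_arm(commands=[[[0,0,3,0],[0,0,7,0],[0,0,12,0],[0,0,18,0],[0,0,24,0],[0,0,30,0],[0,0,35,0],[0,0,38,0],[0,0,40,0],[0,0,41,0],[0,0,41,0]]])

```text
clock: 22.48
position: [0.5255, 0.2597, 0.1117]
tool_rot: [-0.001, 1.0, 0.0, 0.0]
ft_force: [0.1, -0.1, -2.2]
opening: 0.0316
finger_force: 69.9
```

Call:
step_arm(commands=[[[0,0,0.5,0],[0,0,1,0],[0,0,1.5,0],[0,0,1.5,0]]])

```text
clock: 22.98
position: [0.5254, 0.2596, 0.11]
tool_rot: [-0.001, 1.0, -0.0, -0.0]
ft_force: [-0.4, -0.6, -0.9]
opening: 0.0316
finger_force: 69.9
```

Call:
step_arm(commands=[[[0,0,0.4,0],[0,0,0.8,0],[0,0,0.8,0]]])

```text
clock: 23.35
position: [0.5254, 0.2597, 0.1093]
tool_rot: [-0.001, 1.0, 0.0, -0.0]
ft_force: [-0.3, -0.7, -2.7]
opening: 0.0314
finger_force: 69.9
```

Call:
step_arm(commands=[[[0,0,0.4,0],[0,0,0.8,0],[0,0,0.8,0]]])

```text
clock: 23.72
position: [0.5256, 0.2597, 0.1088]
tool_rot: [-0.001, 1.0, 0.0, 0.0]
ft_force: [-0.2, -0.4, 0.9]
opening: 0.0319
finger_force: 69.9
```

Call:
step_arm(commands=[[[0,0,0,0],[0,0,0,0],[0,0,0,0]]], squeeze=20)

```text
clock: 24.1
position: [0.5256, 0.2597, 0.1088]
tool_rot: [-0.001, 1.0, 0.0, 0.0]
ft_force: [-2.2, -0.3, 3.0]
opening: 0.0315
finger_force: 70.1
```

Call:
step_arm(commands=[[[0,0,0,0],[0,0,0,0],[0,0,0,0],[0,0,0,0],[0,0,0,0],[0,0,0,0],[0,0,0,0]]], hand=75)

```text
clock: 24.98
position: [0.5255, 0.2597, 0.1085]
tool_rot: [-0.001, 1.0, 0.0, 0.0]
ft_force: [0.6, 0.0, 0.1]
opening: 0.0749
finger_force: 0.0
```

Call:
step_arm(commands=[[[0,0,-5,0],[0,0,-15,0],[0,0,-30,0],[0,0,-50,0],[0,0,-75,0],[0,0,-100,0],[0,0,-125,0],[0,0,-145,0],[0,0,-155,0],[0,0,-160,0],[0,0,-160,0]]])

```text
clock: 26.35
position: [0.5253, 0.2596, 0.2681]
tool_rot: [-0.001, 1.0, -0.0, -0.0]
ft_force: [-0.0, -0.1, 0.4]
opening: 0.0752
finger_force: 0.0
```

```bash
python3 -c "
from h import *
s,d=snap('scene','s6');print(s['ft_force'],s['clock'])
crop('s6',110,170,480,390,2.1,'s6c')
"
```

```text
[-0.02260777 -0.09303605  0.39683369] 26.35
```

View pics/s6c.png

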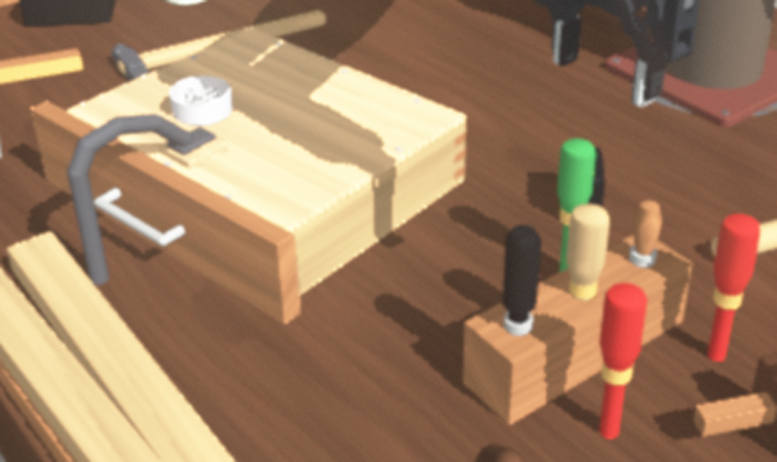

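The pusher stands back in the middle hole (crop 588,250) with its ferrule on the block. The nail lies flat, and the other things look as they were. Handing in.

```bash
python3 -c "
from h import *
print(workorder.finish_job())"
```

```text
the job is handed in; nothing more can be done
None
```

The nail is home, the pusher is back in its middle hole and released, and the job was handed in at about 26 s; the hand-in gave no verdict.

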